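# Earth yourself, then switch on the microscope lamp

### The job

Before working the microscope's light controller, discharge yourself: with closed fingertips gently touch the brass dome of the earthing post from above so that it gives a little, and let it go. Then gently press the blue button on the controller fully down and let it come up again. Do not touch the other three buttons, do not grasp, lift or shove the earthing post, and leave everything else on the bench where it is; finish with the hand withdrawn.

Things in the scene. Friction and masses are not known exactly. Their poses are not given: they have to be found in the camera images.
- controller: Fixed cream light-controller box, 130 (its x) x 280 (its y) x 66 mm high with a flat dark top panel carrying four round buttons in a row along its y, 60 mm apart; which colour is where varies. Origin: centre of its underside, on the bench.
- blue_button_base: Black round housing (44 mm diameter, 12 mm high) of the blue button, standing on the controller's top, 66 mm above the bench; it carries the blue cap. Origin: centre of the housing's underside.
- blue_button (a joint): Travel of the blue button straight down, m: 0 is up, 0.006 fully down. Sprung: starts to move at about 1.7 N, fully down at about 5.5 N, springs back when let go.
- red_button_base: Black round housing (44 mm diameter, 12 mm high) of the red button, standing on the controller's top, 66 mm above the bench; it carries the red cap. Origin: centre of the housing's underside.
- red_button (a joint): Travel of the red button straight down, m: 0 is up, 0.006 fully down. Sprung: starts to move at about 1.7 N, fully down at about 5.5 N, springs back when let go.
- yellow_button_base: Black round housing (44 mm diameter, 12 mm high) of the yellow button, standing on the controller's top, 66 mm above the bench; it carries the yellow cap. Origin: centre of the housing's underside.
- yellow_button (a joint): Travel of the yellow button straight down, m: 0 is up, 0.006 fully down. Sprung: starts to move at about 1.7 N, fully down at about 5.5 N, springs back when let go.
- green_button_base: Black round housing (44 mm diameter, 12 mm high) of the green button, standing on the controller's top, 66 mm above the bench; it carries the green cap. Origin: centre of the housing's underside.
- green_button (a joint): Travel of the green button straight down, m: 0 is up, 0.006 fully down. Sprung: starts to move at about 1.7 N, fully down at about 5.5 N, springs back when let go.
- blue_button_top (a point): Centre of the top face of the blue button's cap (28 mm diameter), 22 mm above its housing's underside and 88 mm above the bench when up; it moves with the cap.
- earth_post: Loose earthing post, about 0.8 kg: dark steel base 80 x 80 x 18 mm with an upright grey sleeve (36 mm diameter, up to 55 mm) in its middle, out of which a brass dome stands. Origin: centre of the underside; z up.
- earth_dome (a joint): Travel of the brass dome straight down into the sleeve, m: 0 is up, 0.008 is its stop. Soft spring: starts to move at 0.5 N, 1 N more for every 2 mm, springs back when let go.
- dome_top (a point): Top centre of the brass dome (24 mm diameter, rounded), 75 mm above the bench when up; it moves with the dome.
- vial: Bystander: small closed vial, 24 mm diameter, 50 mm tall, orange cap, standing near the earthing post. Origin: centre of its underside, z up.
- dish: Bystander: closed clear sample dish, 92 mm diameter, 16 mm tall. Origin: centre of its underside.
- marker: Bystander: black marker with a white cap, 135 mm long (from -48 to +88 mm along its x), 15 mm thick, lying. Origin: underside, middle of the black barrel.
- tweezers: Bystander: steel tweezers lying along their x, about 120 mm long, 6 mm high. Origin: underside, middle.
- lens: Bystander: black microscope objective standing on end, 38 mm diameter, 42 mm tall. Origin: centre of its underside, z up.
Things that resemble listed ones, but are neither listed nor needed, are in the scene too. There is more than one size of the earth_post; the one meant has the size given above.

How it is judged:
By the outcome, as a careful person would: the job done as asked, in the order asked, and still so for the second after the job is handed in, with the robot touching nothing.
It also fails if it takes over 40 s, if anything falls off the work surface, if the arm or the gripper's body presses on something with over 40 N, if the wrist force passes 120 N, or if a joint passes its speed limit or range.

### The arm

A 6-joint arm with a two-finger parallel gripper is mounted at the origin on the work surface. World frame = base frame: x ahead of the robot, y to its left, z up, the work surface at z = 0. Lengths are in m, angles in rad, forces in N, time in s.
With the tool pointing down it reaches from about 0.4 to 0.925 m from the base axis. Payload 12.5 kg.
Tool frame: the origin (TCP) lies midway between the tips of the shut fingers; the grasp point (between the pads) lies behind it (grasp_offset is the z of the grasp point in the tool frame, in m); z points along the fingers, y is the line along which they close (so a half turn about z gives the same grasp; the last joint's range is limited). The gripper opens to 95 mm and grips with 3 to 60 N. Pads are 20 mm wide; open, the fingers measure 119 mm over their backs; the gripper's body (75 mm by 180 mm) begins 59 mm behind the grasp point.
Start: joints at [1.175, 0.491, 1.559, -0, 1.092, -0.106], TCP at [0.179, 0.599, 0.215] pointing down, gripper open.
Joint ranges: [-3.1, 3.1], [-0.84, 2.19], [0.05, 2.79], [-1.13, 4.28], [0.06, 2.93], [-2.69, 2.69]. Speed limits (rad/s): [2.22, 2.22, 2.79, 3.14, 3.14, 3.14].

### API

Orientations are given as a unit quaternion [w, x, y, z].
In Python, from cell import * gives the robot as it stands.
- The arm moves only by the tool play_rows, never from a script. Its argument "deltas" is a list of rows, each a list of 2 entries, a list of its own where there are three numbers: the shift along the tool's x, y, z scaled (see below), then the turn about the tool's z scaled (see below). A call has 1 to 20 rows; each row shifts and turns the commanded pose from where the row before left it, along the tool's axes as they then stand; what a row does not reach is not made up. The controller multiplies each number of a shift by 0.025 m and each number of a turn by 5 degrees. A row lasts 1/12 s, in which the tool goes at most 41.7 mm and 7.16 degrees, less where a joint would pass 70% of its speed; a pose out of reach is approached as far as the arm can. A call with a number of a shift or a turn outside -1 to 1 is refused whole. A call with a gripper value outside its range is refused whole. "grip" is the opening, from 0 (shut) to 1 (fully open), set as the call begins (left out, the last holds). The fingers move at their own pace and stop on an object; the grip force is fixed at half the most. Time passes only in rows, so rows that do not move let the fingers close. It gives the time, the measured TCP pose, the force, the opening and the grip force at its end, in the units of the state.
- observe(): the state, without advancing time (a new reading comes with each control period).
- camera(name): name is "side" or "top"; returns the picture (384x512x3 uint8, blue, green, red); there is no depth.
- camera_model(name): a dict with "fovy" (degrees; the focal length in pixels is half the picture's height over the tangent of half this angle, whatever the lens; pixels are square), "cx", "cy" (the principal point, pixels), "camera_from_world" (4x4, takes a point from world to camera coordinates). Camera axes: x right, y down, z forward; pixel columns grow to the right and rows downward; lengths in m; the calibration is good to about 2 mm. A picture is of the moment at which its call begins. camera_model takes no time and is no camera call.
- close_job(): hands the job in; it is judged then, once.
The state is a dict: "time_s": time; "q": joint angles; "joint_velocities": joint speeds; "joint_efforts": joint torques, N m; "eef_pos": TCP position; "tool_rot": TCP orientation; "contact_force": force on the tool from outside, world axes, zero at the start; "wrist_torque": the same for the moment, N m; "width": opening from 0.0 (shut) to 1.0 (fully open); "gripper_force": force on a finger pad.
Only numpy, scipy, OpenCV 4.12 (cv2) and the standard library are available. Lean on these libraries where they do the work, as an engineer would, in place of code of your own. Each camera call takes 0.05 s, during which the arm holds its last target. There are 200 camera calls.

## Working session

There is one attempt and no reset: what is moved stays moved. The work goes in short steps, Python scripts to look and compute and a tool call to move; the robot and the scene stay as the last step left them, time stands still between calls to the robot, and variables do not carry over. Pictures are saved under pics/ and viewed, at most 10 in all, crops included, and the job is handed in when it is done.

Besides the shell and the picture viewer there is one more tool, called after ">>>" as name(argument=value, ...), one argument or row to a line, values as JSON. play_rows: Moves the arm, as the interface text tells. Its arguments: {"type":"object","properties":{"deltas":{"type":"array"},"grip":{"type":"number"}},"required":["deltas"]}

```bash
mkdir -p pics
python3 - <<'E'
from cell import *
import cv2
for n in("top","side"):
    cv2.imwrite(f"pics/{n}0.png",camera(n)); m=camera_model(n); print(n,m)
s=observe(); print(s)
E
```

```text
top {'fovy': 43.745563406181105, 'cx': 247.687225349511, 'cy': 191.87039712374494, 'camera_from_world': array([[ 4.11384391e-02, -9.99152632e-01, -1.28289273e-03,
        -3.18006653e-02],
       [-9.77206262e-01, -3.99671293e-02, -2.08495923e-01,
         5.60765390e-01],
       [ 2.08267977e-01,  9.83084765e-03, -9.78022395e-01,
         1.30637662e+00],
       [ 0.00000000e+00,  0.00000000e+00,  0.00000000e+00,
         1.00000000e+00]])}
side {'fovy': 51.9335060397771, 'cx': 248.416070076745, 'cy': 187.75784098118345, 'camera_from_world': array([[ 0.97952107, -0.2005792 , -0.01750573, -0.54077295],
       [-0.16168679, -0.7318104 , -0.66205055,  0.13647734],
       [ 0.1199827 ,  0.65132291, -0.74925471,  0.99445097],
       [ 0.        ,  0.        ,  0.        ,  1.        ]])}
{'time_s': 0.1, 'q': array([ 1.17539410e+00,  4.91478229e-01,  1.55934790e+00,  1.40690635e-05,
        1.09167686e+00, -1.05598325e-01]), 'joint_velocities': array([-0.00139469,  0.00150437, -0.00358153, -0.00012992, -0.00037055,
       -0.00075385]), 'joint_efforts': array([ 2.25418211e-03, -6.13623691e+01, -2.58606899e+01,  6.93333428e-02,
        4.69806301e-02, -6.83991470e-05]), 'eef_pos': array([0.17850369, 0.59877043, 0.21414724]), 'tool_rot': array([-1.18877604e-04,  1.44398606e-01,  9.89519497e-01, -4.39416180e-04]), 'contact_force': array([-0.20030293, -0.94804542, -0.16405548]), 'wrist_torque': array([-0.02618246, -0.02871493,  0.0403349 ]), 'gripper_force': 0.0, 'width': 0.9995204954691247}
```

View pics/top0.png

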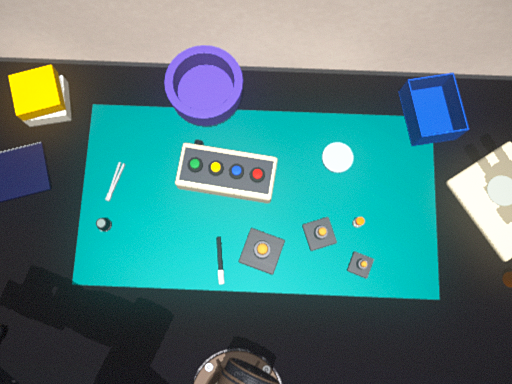

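View pics/side0.png

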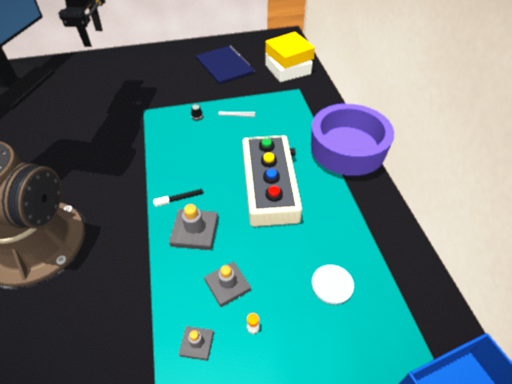

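Top view: three earthing posts, large (262,250), medium (321,232) and small (363,265). The blue cap is at (236,171) and the vial at (359,221). In the side view the posts are at (191,212), (227,271) and (195,338), and blue is at (272,175). Next I'll take close crops and measure the base sizes.

```bash
cat > h.py <<'E'
import numpy as np,cv2
from cell import *
M={n:camera_model(n) for n in("top","side")}
def ray(n,u,v):
    m=M[n];f=192/np.tan(np.radians(m["fovy"]/2));T=m["camera_from_world"]
    d=T[:3,:3].T@np.array([(u-m["cx"])/f,(v-m["cy"])/f,1]);return -T[:3,:3].T@T[:3,3],d
def atz(n,u,v,z):
    c,d=ray(n,u,v);return c+d*(z-c[2])/d[2]
def tri(a,b):
    A=[];B=[]
    for n,p in(("top",a),("side",b)):
        c,d=ray(n,*p);d/=np.linalg.norm(d);P=np.eye(3)-np.outer(d,d);A.append(P);B.append(P@c)
    return np.linalg.lstsq(np.vstack(A),np.hstack(B),rcond=None)[0]
def proj(n,p):
    m=M[n];f=192/np.tan(np.radians(m["fovy"]/2));q=m["camera_from_world"]@np.r_[p,1];return np.array([m["cx"]+f*q[0]/q[2],m["cy"]+f*q[1]/q[2]])
E
python3 - <<'E'
from h import *
t=cv2.imread("pics/top0.png");s=cv2.imread("pics/side0.png")
def blobs(im,lo,hi,roi):
    x0,y0,x1,y1=roi;h=cv2.cvtColor(im[y0:y1,x0:x1],cv2.COLOR_BGR2HSV);k=cv2.inRange(h,lo,hi)
    n,_,st,c=cv2.connectedComponentsWithStats(k)
    return [(c[i]+[x0,y0],st[i,4]) for i in range(1,n) if st[i,4]>8]
print("T brass",blobs(t,(10,120,120),(28,255,255),(230,205,385,285)));print("S brass",blobs(s,(10,120,120),(28,255,255),(150,190,280,370)))
print("T blue",blobs(t,(100,120,100),(125,255,255),(175,140,280,205)));print("S blue",blobs(s,(100,120,100),(125,255,255),(240,130,305,225)))
for r in((230,205,385,285),):
    x0,y0,x1,y1=r;k=cv2.inRange(cv2.cvtColor(t[y0:y1,x0:x1],cv2.COLOR_BGR2HSV),(75,110,0),(100,255,255))
    cs,_=cv2.findContours(255-k,cv2.RETR_EXTERNAL,cv2.CHAIN_APPROX_NONE)
    for c in cs:
        if cv2.contourArea(c)>80:
            b=cv2.boxPoints(cv2.minAreaRect(c))+[x0,y0];w=np.array([atz("top",*p,.012) for p in b]);print("box",b.mean(0),np.linalg.norm(w-np.roll(w,1,0),axis=1),w.mean(0))
a=cv2.resize(t[130:290,170:390],None,fx=3,fy=3,interpolation=cv2.INTER_CUBIC);cv2.imwrite("pics/ct.png",a)
b=cv2.resize(s[190:370,150:300],None,fx=3,fy=3,interpolation=cv2.INTER_CUBIC);cv2.imwrite("pics/cs.png",b)
E
```

```text
T brass [(array([359.54716981, 220.67924528]), np.int32(53)), (array([322.        , 231.08695652]), np.int32(46)), (array([262.08045977, 248.44827586]), np.int32(87)), (array([363.32142857, 263.67857143]), np.int32(28))]
S brass [(array([190.52713178, 211.65116279]), np.int32(129)), (array([225.69148936, 271.39361702]), np.int32(94)), (array([252.61157025, 319.78512397]), np.int32(121)), (array([193.76811594, 334.89855072]), np.int32(69))]
T blue [(array([236.17857143, 170.        ]), np.int32(84))]
S blue [(array([271.04040404, 173.12121212]), np.int32(99))]
box [360.05232239 264.51846695] [0.06001724 0.06071789 0.06052366 0.06055033] [ 0.3724845  -0.33838404  0.012     ]
box [261.31751537 250.75182343] [0.10453218 0.10595447 0.10610395 0.10538053] [ 0.40040852 -0.05464555  0.012     ]
box [319.15000916 233.45000076] [0.0810528  0.08013021 0.08137843 0.07918944] [ 0.45710609 -0.2205364   0.012     ]
box [358.30001831 221.59999847] [0.02704357 0.03735236 0.02711458 0.03721176] [ 0.49627116 -0.33425563  0.012     ]
```

View pics/ct.png

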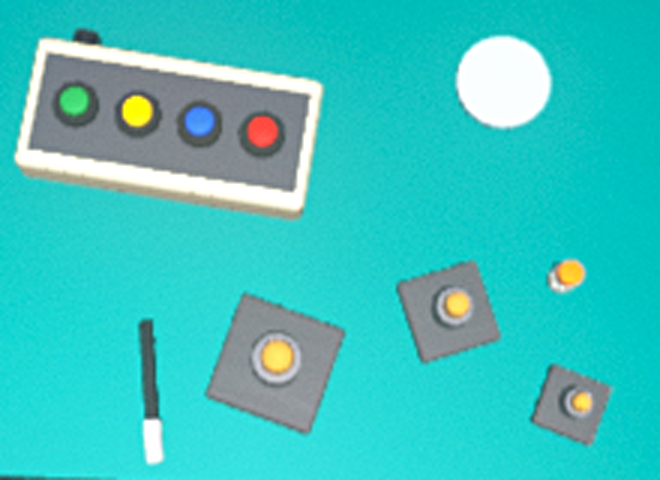

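View pics/cs.png

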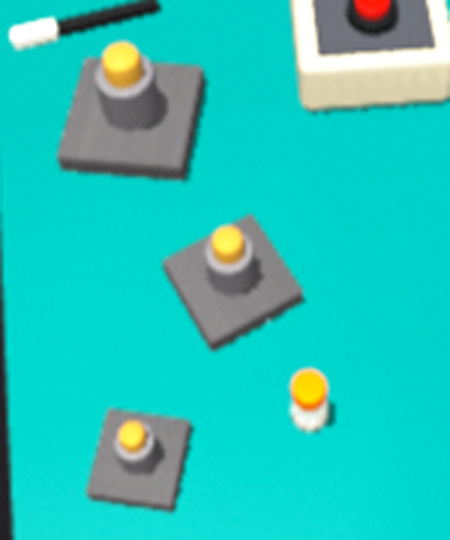

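The crops confirm it: the medium post at (321,232) has an 80 mm base, against about 105 and 60 mm for the others, and the vial beside it. Blue is third in the row, between yellow and red.

Run:
```python
from h import *
import cell
print(getattr(cell,'grasp_offset',None))
print("dome tri",tri((322,231.1),(225.7,271.4)),atz("top",322,231.1,.069),atz("side",225.7,271.4,.069))
print("blue tri",tri((236.2,170),(271,173.1)),atz("top",236.2,170,.086),atz("side",271,173.1,.086))
s=observe();w,x,y,z=s["tool_rot"]
from scipy.spatial.transform import Rotation as R
r=R.from_quat([x,y,z,w]);print(r.as_matrix())
P=(atz("top",322,231.1,.069)+atz("side",225.7,271.4,.069))/2;P[2]=.215
B=(atz("top",236.2,170,.086)+atz("side",271,173.1,.086))/2;B[2]=.215
print(P,r.inv().apply(P-s["eef_pos"])/.025);print(B,r.inv().apply(B-P)/.025)
```

```text
-0.0188
dome tri [ 0.45729052 -0.220982    0.06377079] [ 0.4563462  -0.22023002  0.069     ] [ 0.45735341 -0.22392042  0.069     ]
blue tri [0.61851813 0.02606546 0.08361178] [0.61766138 0.02597312 0.086     ] [0.61815365 0.02392521 0.086     ]
[[-9.58298057e-01  2.85770367e-01 -3.62165582e-04]
 [ 2.85770576e-01  9.58297699e-01 -8.35290235e-04]
 [ 1.08361247e-04 -9.03953276e-04 -9.99999586e-01]]
[ 0.4568498  -0.22207522  0.215     ] [-2.00524794e+01 -2.82828878e+01 -1.07168678e-02]
[0.61790752 0.02494917 0.215     ] [-3.34995975e+00  1.13099370e+01 -1.05866648e-02]
```

>>> play_rows(
  deltas=[
    [[-0.4,-0.2,0],0],
    [[-0.8,-0.4,0],0],
    [[-0.8,-0.4,0],0],
    [[-0.8,-0.4,0],0],
    [[-0.8,-0.4,0],0],
    [[-0.8,-0.4,0],0],
    [[-0.8,-0.4,0],0],
    [[-0.8,-0.4,0],0],
    [[-0.8,-0.4,0],0],
    [[-0.8,-0.4,0],0],
    [[-0.8,-0.4,0],0],
    [[-0.8,-0.4,0],0],
    [[-0.8,-0.4,0],0],
    [[-0.8,-0.4,0],0],
    [[-0.8,-0.4,0],0],
    [[-0.8,-0.4,0],0],
    [[-0.8,-0.4,0],0],
  ],
  grip=0,
)

```text
time_s: 1.52
eef_pos: [0.4485, 0.3449, 0.2146]
tool_rot: [-0.0, 0.144, 0.99, -0.0]
contact_force: [0.8, 0.6, -0.0]
width: 0.003
gripper_force: 0.0
```

>>> play_rows(
  deltas=[
    [[-0.3,-0.9,0],0],
    [[-0.3,-0.9,0],0],
    [[-0.3,-0.9,0],0],
    [[-0.3,-0.9,0],0],
    [[-0.3,-0.9,0],0],
    [[-0.3,-0.9,0],0],
    [[-0.3,-0.9,0],0],
    [[-0.3,-0.9,0],0],
    [[-0.3,-0.9,0],0],
    [[-0.3,-0.9,0],0],
    [[-0.3,-0.9,0],0],
    [[-0.3,-0.9,0],0],
    [[-0.3,-0.9,0],0],
    [[-0.3,-0.9,0],0],
    [[-0.3,-0.9,0],0],
    [[-0.3,-0.9,0],0],
    [[-0.3,-0.9,0],0],
    [[-0.3,-0.9,0],0],
    [[-0.3,-0.9,0],0],
    [[-0.3,-0.9,0],0],
  ],
)

```text
time_s: 3.18
eef_pos: [0.4621, -0.1292, 0.2146]
tool_rot: [-0.0, 0.145, 0.99, 0.0]
contact_force: [0.1, -0.2, 0.3]
width: 0.004
gripper_force: 0.0
```

>>> play_rows(
  deltas=[
    [[-0.2,-0.8,0],0],
    [[-0.2,-0.8,0],0],
    [[-0.2,-0.8,0],0],
    [[0,-0.6,0],0],
    [[0,-0.3,0],0],
    [[0,0,0],0],
    [[0,0,0],0],
    [[0,0,0],0],
    [[0,0,0],0],
  ],
)

```text
time_s: 3.93
eef_pos: [0.4537, -0.2102, 0.2147]
tool_rot: [0.0, 0.144, 0.99, 0.0]
contact_force: [-1.6, 0.6, 1.0]
width: 0.008
gripper_force: 0.0
```

```bash
cat > d.py <<'E'
from h import *
import sys
from scipy.spatial.transform import Rotation as R
t=np.array([float(v) for v in sys.argv[1:4]]);s=observe();w,x,y,z=s["tool_rot"]
print(s["time_s"],s["eef_pos"],s["width"],s["contact_force"],R.from_quat([x,y,z,w]).inv().apply(t-s["eef_pos"])/.025)
E
python3 d.py .457 -.2215 .1
```

```text
3.9333 [ 0.4537003  -0.21017188  0.21467227] 0.008034160778415733 [-1.56594473  0.62200514  0.97892935] [-0.25521678 -0.3975059   4.58684696]
```

>>> play_rows(
  deltas=[
    [[-0.25,-0.4,0.3],0],
    [[0,0,0.6],0],
    [[0,0,0.8],0],
    [[0,0,0.8],0],
    [[0,0,0.8],0],
    [[0,0,0.6],0],
    [[0,0,0.4],0],
    [[0,0,0.2],0],
    [[0,0,0],0],
    [[0,0,0],0],
    [[0,0,0],0],
  ],
)

```text
time_s: 4.85
eef_pos: [0.4572, -0.2225, 0.1028]
tool_rot: [0.001, 0.144, 0.99, -0.0]
contact_force: [-0.4, 0.9, -0.4]
width: -0.001
gripper_force: 0.0
```

```bash
python3 d.py .457 -.2215 .075
python3 - <<'E'
from h import *
s=camera("side");t=camera("top")
a=cv2.resize(s[220:320,170:290],None,fx=4,fy=4,interpolation=cv2.INTER_CUBIC);b=cv2.resize(t[190:270,280:360],None,fx=5,fy=5,interpolation=cv2.INTER_CUBIC)
cv2.imwrite("pics/near.png",np.hstack([a[:400],b[:400,:320]]))
E
```

```text
4.85 [ 0.45719007 -0.22252229  0.10280918] -0.0005170019411131628 [-0.35782157  0.94339284 -0.41805388] [0.02038134 0.03733114 1.11233149]
```

View pics/near.png

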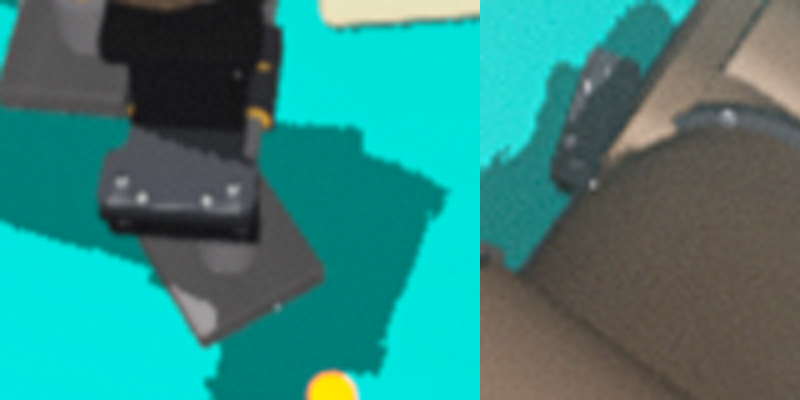

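The hand hides the dome in both views, so the measured TCP stands in for sight: 1 mm off laterally, 28 mm above. Descending gently.

>>> play_rows(
  deltas=[
    [[0,0,0.3],0],
    [[0,0,0.4],0],
    [[0,0,0.2],0],
    [[0,0,0.1],0],
    [[0,0,0.1],0],
    [[0,0,0.05],0],
    [[0,0,0.05],0],
    [[0,0,0.05],0],
    [[0,0,0],0],
    [[0,0,0],0],
    [[0,0,0],0],
  ],
)

```text
time_s: 5.87
eef_pos: [0.4567, -0.2222, 0.071]
tool_rot: [0.0, 0.144, 0.99, 0.0]
contact_force: [-1.8, 0.7, 1.5]
width: 0.003
gripper_force: 1.1
```

```bash
for i in 1 2 3; do python3 d.py .457 -.2215 .071;done
```

```text
5.8667 [ 0.45674785 -0.22224119  0.07102396] 0.0033727970310952946 [-1.82550694  0.73908358  1.46403201] [-0.00119396  0.0312935   0.00095991]
5.8667 [ 0.45674785 -0.22224119  0.07102396] 0.0033727970310952946 [-1.82550694  0.73908358  1.46403201] [-0.00119396  0.0312935   0.00095991]
5.8667 [ 0.45674785 -0.22224119  0.07102396] 0.0033727970310952946 [-1.82550694  0.73908358  1.46403201] [-0.00119396  0.0312935   0.00095991]
```

>>> play_rows(
  deltas=[
    [[0,0,0.06],0],
    [[0,0,0],0],
    [[0,0,0],0],
  ],
)

```text
time_s: 6.12
eef_pos: [0.4568, -0.2223, 0.0694]
tool_rot: [0.0, 0.144, 0.99, 0.0]
contact_force: [-1.3, 0.5, 3.6]
width: 0.003
gripper_force: 1.5
```

>>> play_rows(
  deltas=[
    [[0,0,0],0],
  ],
)

```text
time_s: 6.2
eef_pos: [0.4568, -0.2223, 0.0694]
tool_rot: [0.0, 0.144, 0.99, 0.0]
contact_force: [-1.0, 0.6, 2.7]
width: 0.005
gripper_force: 1.5
```

>>> play_rows(
  deltas=[
    [[0,0,0],0],
  ],
)

```text
time_s: 6.28
eef_pos: [0.4568, -0.2223, 0.0694]
tool_rot: [0.0, 0.144, 0.99, 0.0]
contact_force: [-0.8, 0.2, 2.6]
width: 0.005
gripper_force: 1.5
```

>>> play_rows(
  deltas=[
    [[0,0,0],0],
  ],
)

```text
time_s: 6.37
eef_pos: [0.4568, -0.2223, 0.0694]
tool_rot: [0.0, 0.144, 0.99, 0.0]
contact_force: [-1.9, 0.8, 2.7]
width: 0.004
gripper_force: 1.5
```

About 2.9 N with 5.6 mm of travel left to account for matches the dome spring, so it gave. Release, then go over to the blue button.

>>> play_rows(
  deltas=[
    [[0,0,-0.1],0],
    [[0,0,-0.3],0],
    [[0,0,-0.6],0],
    [[0,0,-0.8],0],
    [[0,0,-0.8],0],
    [[0,0,-0.6],0],
    [[0,0,-0.4],0],
    [[0,0,0],0],
    [[0,0,0],0],
  ],
)

```text
time_s: 7.12
eef_pos: [0.4567, -0.2223, 0.1595]
tool_rot: [0.0, 0.144, 0.99, -0.0]
contact_force: [-0.2, 0.1, -0.0]
width: 0.004
gripper_force: 0.0
```

>>> play_rows(
  deltas=[
    [[-0.1,0.4,0],0],
    [[-0.25,0.8,0],0],
    [[-0.25,0.8,0],0],
    [[-0.25,0.8,0],0],
    [[-0.25,0.8,0],0],
    [[-0.25,0.8,0],0],
    [[-0.25,0.8,0],0],
    [[-0.25,0.8,0],0],
    [[-0.25,0.8,0],0],
    [[-0.25,0.8,0],0],
    [[-0.25,0.8,0],0],
    [[-0.25,0.8,0],0],
    [[-0.25,0.8,0],0],
    [[-0.25,0.8,0],0],
    [[0,0.5,0],0],
    [[0,0,0],0],
    [[0,0,0],0],
    [[0,0,0],0],
  ],
)

```text
time_s: 8.62
eef_pos: [0.6171, 0.0242, 0.1589]
tool_rot: [-0.0, 0.144, 0.99, -0.0]
contact_force: [-0.2, 0.0, -0.1]
width: 0.0
gripper_force: 0.0
```

```bash
python3 d.py .6180 .0255 .11
python3 - <<'E'
from h import *
s=camera("side");t=camera("top")
print(atz("side",*[0,0],.0)[:0])
def bl(im,roi):
    x0,y0,x1,y1=roi;h=cv2.cvtColor(im[y0:y1,x0:x1],cv2.COLOR_BGR2HSV);k=cv2.inRange(h,(10,120,120),(28,255,255))
    n,_,st,c=cv2.connectedComponentsWithStats(k);return [(c[i]+[x0,y0],st[i,4]) for i in range(1,n) if st[i,4]>8]
print(bl(t,(300,205,385,285)),bl(s,(150,190,280,370)))
cv2.imwrite("pics/n2.png",np.vstack([cv2.resize(s[130:330,150:350],None,fx=2,fy=2)]))
E
```

```text
8.6167 [0.61711632 0.02420083 0.15891653] 0.00045041338612641045 [-0.20997228  0.04719502 -0.08105952] [-0.02092274  0.06040585  1.9566264 ]
[]
[(array([359.52941176, 220.56862745]), np.int32(51)), (array([321.95555556, 231.15555556]), np.int32(45)), (array([363.25925926, 263.59259259]), np.int32(27))] [(array([190.7 , 211.55]), np.int32(120)), (array([225.95  , 271.5375]), np.int32(80)), (array([252.65833333, 319.8       ]), np.int32(120)), (array([193.92982456, 334.87719298]), np.int32(57))]
```

View pics/n2.png

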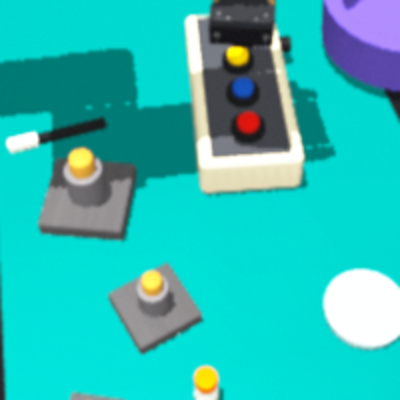

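The post, with its dome at (226,271), hasn't moved, and the dome is back up. The tool is over blue; descending.

>>> play_rows(
  deltas=[
    [[0,0,0.3],0],
    [[0,0,0.7],0],
    [[0,0,0.8],0],
    [[0,0,0.5],0],
    [[0,0,0.3],0],
    [[0,0,0.1],0],
    [[0,0,0.1],0],
    [[0,0,0.05],0],
    [[0,0,0.05],0],
    [[0,0,0.05],0],
    [[0,0,0.05],0],
    [[0,0,0],0],
    [[0,0,0],0],
    [[0,0,0],0],
  ],
)

```text
time_s: 9.88
eef_pos: [0.618, 0.0244, 0.0848]
tool_rot: [0.0, 0.144, 0.99, 0.0]
contact_force: [0.5, -2.2, 4.3]
width: 0.009
gripper_force: 1.9
```

>>> play_rows(
  deltas=[
    [[0,0,0.03],0],
    [[0,0,0.03],0],
    [[0,0,0],0],
    [[0,0,0],0],
  ],
)

```text
time_s: 10.22
eef_pos: [0.618, 0.0244, 0.083]
tool_rot: [0.0, 0.144, 0.99, 0.0]
contact_force: [0.0, -2.9, 5.1]
width: 0.004
gripper_force: 2.4
```

>>> play_rows(
  deltas=[
    [[0,0,0.03],0],
    [[0,0,0.02],0],
    [[0,0,0],0],
    [[0,0,0],0],
  ],
)

```text
time_s: 10.55
eef_pos: [0.618, 0.0244, 0.0823]
tool_rot: [0.0, 0.144, 0.99, 0.0]
contact_force: [-1.2, -3.7, 10.3]
width: 0.003
gripper_force: 4.9
```

>>> play_rows(
  deltas=[
    [[0,0,0],0],
  ],
)

```text
time_s: 10.63
eef_pos: [0.618, 0.0244, 0.0823]
tool_rot: [0.0, 0.144, 0.99, 0.0]
contact_force: [-0.3, -2.7, 9.5]
width: 0.004
gripper_force: 4.9
```

Force jumped to about 10 N and the tip stopped at 82 mm, so the button is on its stop. Releasing and withdrawing.

>>> play_rows(
  deltas=[
    [[0,0,-0.1],0],
    [[0,0,-0.2],0],
    [[0,0,-0.4],0],
    [[0,0,-0.7],0],
    [[0,0,-0.9],0],
    [[0,0,-0.9],0],
    [[0,0,-0.9],0],
    [[0,0,-0.9],0],
    [[0,0,-0.6],0],
    [[0,0,-0.3],0],
    [[0,0,0],0],
  ],
)

```text
time_s: 11.55
eef_pos: [0.618, 0.0247, 0.2308]
tool_rot: [0.001, 0.144, 0.99, 0.0]
contact_force: [0.8, -0.1, -0.5]
width: 0.0
gripper_force: 0.0
```

>>> play_rows(
  deltas=[
    [[0.3,0.3,0],0],
    [[0.6,0.6,0],0],
    [[0.6,0.6,0],0],
    [[0.6,0.6,0],0],
    [[0.6,0.6,0],0],
    [[0.6,0.6,0],0],
    [[0.6,0.6,0],0],
    [[0.6,0.6,0],0],
    [[0.6,0.6,0],0],
    [[0.6,0.6,0],0],
    [[0.6,0.6,0],0],
    [[0.3,0.3,0],0],
    [[0,0,0],0],
    [[0,0,0],0],
    [[0,0,0],0],
    [[0,0,0],0],
  ],
)

```text
time_s: 12.88
eef_pos: [0.5072, 0.229, 0.2289]
tool_rot: [-0.0, 0.145, 0.989, -0.0]
contact_force: [0.1, 0.3, -0.1]
width: 0.004
gripper_force: 0.0
```

Run:
```python
from h import *
s=camera("side");t=camera("top");print(observe()["contact_force"],observe()["time_s"])
cv2.imwrite("pics/end.png",np.vstack([s[:300],t[:300]]))
```

```text
[ 0.18790698  0.66825689 -0.41151096] 12.9833
```

View pics/end.png

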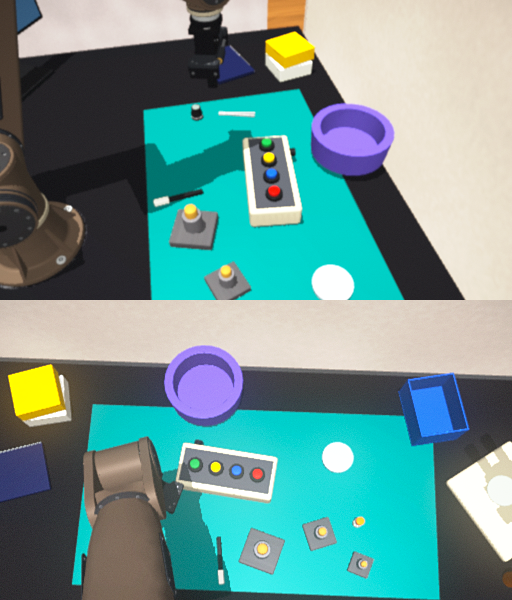

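The hand is clear, and in both views everything stands where it did (blue at (272,175) side, post at (227,271)). Handing in.

```bash
python3 -c "
from cell import *
print(close_job())"
```

```text
the job is handed in; nothing more can be done
None
```

I touched the dome of the 80 mm earthing post (about 5.6 mm of give at 3 N) and let it go. I then pressed the blue button to its stop (about 10 N) and released it, moved nothing else, withdrew the hand and handed the job in at about 13 s; no verdict came back.

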